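# Unload the abrasion tester after a run

### The job

The rubbing test is finished: first slide the head fully left against its park stop, then swing the ratchet pawl fully up and pull the clamp bar all the way back. Move every specimen holder from the clamp into the grey tray so that all rest inside it, and only then push the empty clamp bar fully home and fold the pawl back down into the rack. Do not knock over the bottle or the beaker.

Things in the scene. Friction and masses are not known exactly. Their poses are not given: they have to be found in the camera images.
- tester: Fixed blue tester. Origin on the table under the middle of the row of 3 to 5 holders; x away from the robot across the row, y left along row and rail, z up (mm): bed x -200..120, y -150..210, top z 30. Holders stand on it at x 0, y about -92, -46, 0, 46 or 92. Fixed jaw behind them: face x 26, top z 42. Rail: x 80..104, top z 70. Console left of y 245, 180 high.
- head (a joint): Rubbing head: carriage on the rail, its 32 mm wide grey arm reaching over the holders (z 93 to 109 mm above the table, rubber foot down to 83, just over the holders' tops). Slide in m: 0 = parked against the stop at the rail's left end, grows to the right (tester -y), at most 0.27. Stays where left; takes about 3 N.
- head_knob (a point): Centre of the head's upright black knob on top of the arm: 24 mm diameter, 36 mm tall (18 mm above and below this point).
- bar (a joint): Steel clamp bar, 230 mm long along tester y, top 55 mm above the table, on the robot's side of the holders. Slide in m: 0 = home against the holders' feet, 0.055 = fully back, growing towards the robot (tester -x). At home its lip overlaps the feet by 8 mm and holds them down. With the pawl down it goes back only 3 mm. Stays where left; takes about 3 N.
- bar_post (a point): Middle of the clamp bar's black upright grip post, 18 mm diameter, 44 mm tall (from 26 mm below this point to 18 mm above), moves with the bar; the nearest holder's rubber stands about 60 mm beyond it when the bar is home.
- pawl (a joint): Ratchet pawl: steel lever on a stiff hinge over the bar's toothed rod. Angle in rad: 0 = down, tooth in the rack; grows as its free end is lifted up and towards the robot; 1.2 = fully up. Friction (0.08 N m, 1 N at the grip) keeps it where left. Fold it down only when the bar is home, else its tooth can keep the bar from closing.
- pawl_grip (a point): Middle of the black cross grip at the pawl's free end: round bar, 16 mm diameter, 22 mm long along tester y (parallel to the hinge), to be pinched on its two ends and carried round the hinge. With the pawl down it lies 84 mm beyond the hinge (tester +x) and 22 mm higher, 58 mm above the bed.
- pawl_hinge (a point): Point on the pawl's hinge axis (parallel to tester y), 66 mm above the table, in the middle of the pawl's width.
- holder1_center (a point): Centre (half-way up, 25 mm) of a specimen holder: aluminium foot 50 x 36 x 10 mm (x, y, z), on its middle a black rubber block 28 x 26 mm (x, y), 40 mm tall; 50 mm high in all, about 160 g. z runs up the block, x across the row when clamped. All are alike; absent ones have no pose.
- holder2_center (a point): Centre (half-way up, 25 mm) of a specimen holder: aluminium foot 50 x 36 x 10 mm (x, y, z), on its middle a black rubber block 28 x 26 mm (x, y), 40 mm tall; 50 mm high in all, about 160 g. z runs up the block, x across the row when clamped. All are alike; absent ones have no pose.
- holder3_center (a point): Centre (half-way up, 25 mm) of a specimen holder: aluminium foot 50 x 36 x 10 mm (x, y, z), on its middle a black rubber block 28 x 26 mm (x, y), 40 mm tall; 50 mm high in all, about 160 g. z runs up the block, x across the row when clamped. All are alike; absent ones have no pose.
- holder4_center (a point): Centre (half-way up, 25 mm) of a specimen holder: aluminium foot 50 x 36 x 10 mm (x, y, z), on its middle a black rubber block 28 x 26 mm (x, y), 40 mm tall; 50 mm high in all, about 160 g. z runs up the block, x across the row when clamped. All are alike; absent ones have no pose.
- holder5_center (a point): Centre (half-way up, 25 mm) of a specimen holder: aluminium foot 50 x 36 x 10 mm (x, y, z), on its middle a black rubber block 28 x 26 mm (x, y), 40 mm tall; 50 mm high in all, about 160 g. z runs up the block, x across the row when clamped. All are alike; absent ones have no pose.
- tray: Loose open grey plastic tray, 200 x 160 mm outside (its x, y), 25 mm high, walls and floor 5 mm; origin under the middle of its floor. 0.7 kg.
- bottle_mid (a point): Middle of a white standing bottle, 60 mm diameter, 170 mm tall: leave it standing.
- beaker_mid (a point): Middle of a standing glass beaker, 68 mm diameter, 85 mm tall: leave it standing.
There are look-alikes about, which are no part of the job. What is shaped like the part that bears holder2_center but pink or purple is not meant. What is shaped like the part that bears holder3_center but green is not meant.

How it is judged:
By the outcome, as a careful person would: the job done as asked, in the order asked, and still so for the second after the job is handed in, with the robot touching nothing.
Of holder1, holder2, holder3, holder4, holder5 only 3 to 5 are there at a start; the rules pass over those that are not, and their reading is None.
At some moment in a run one of tray may be knocked a few centimetres aside while the robot is not near it.
Once in a run the grip may slacken for a moment while it holds something.
It also fails if it takes over 210 s, if anything falls off the work surface, if the arm or the gripper's body presses on something with over 40 N, if the wrist force passes 120 N, or if a joint passes its speed limit or range.

### The arm

A 6-joint arm with a two-finger parallel gripper is mounted at the origin on the work surface. World frame = base frame: x ahead of the robot, y to its left, z up, the work surface at z = 0. Lengths are in mm, angles in rad, forces in N, time in s.
With the tool pointing down it reaches from about 350 to 975 mm from the base axis. Payload 7.1 kg.
Tool frame: the origin (TCP) lies on the front face of the gripper's body, between the roots of the fingers; the fingertips stand 80 mm ahead of it and the grasp point (between the pads) lies 61 mm ahead of it (env.tips_ahead is the distance from the TCP to the fingertips, in mm); z points along the fingers, y is the line along which they close (so a half turn about z gives the same grasp; the last joint's range is limited). The gripper opens to 88 mm and grips with 3 to 60 N. Pads are 20 mm wide; open, the fingers measure 115 mm over their backs; the gripper's body (75 mm by 178 mm) begins 61 mm behind the grasp point.
Start: joints at [1.229, 0.423, 1.63, -0, 1.089, -0.019], TCP at [198.233, 592.713, 302.675] pointing down, gripper open.
Joint ranges: [-3, 3], [-0.9, 2.11], [0.09, 2.58], [-1.31, 4.45], [0.11, 2.69], [-2.54, 2.54]. Speed limits (rad/s): [2.39, 2.39, 3.01, 3.14, 3.14, 3.14].

### API

Orientations are given as a unit quaternion [x, y, z, w].
In Python, from station import env, set_gripper, viewer, workorder gives the robot as it stands. Calls block until the motion is done:
- env.reach(position, orientation): joint-space move of the TCP to a pose.
- env.move_l(position, rot=None, rate=150, f_stop=None): straight line of the TCP; rot=None keeps the orientation; rate is the mean speed in mm/s. With f_stop (N) it stops when the force on the tool has changed by that much, and returns True; else False.
- env.move_joints(angles): joint-space move.
- set_gripper(opening): finger opening in mm; the grip force is fixed at half the most; returns when the fingers have stopped.
- env.hold(seconds).
- env.ik(position, orientation): joint angles nearest the present ones, or None.
- env.read_state(): the state.
- viewer.camera(name): name is "side" or "top"; returns the picture (400x640x3 uint8, blue, green, red); there is no depth.
- viewer.camera_params(name): a dict with "fx", "fy", "cx", "cy" (pixels), "pose" (4x4, takes a point from camera to world coordinates). Camera axes: x right, y up, looking along -z (the intrinsics and any distortion apply to the point x, -y, -z); pixel columns grow to the right and rows downward; lengths in mm; the calibration is good to about 2 mm. A picture is of the moment at which its call begins. camera_params takes no time and is no camera call.
A pose or a line that the arm cannot do raises env.IKError and nothing moves.
- workorder.sign_off(): hands the job in; it is judged then, once.
The state is a dict: "time_s": time; "qpos": joint angles; "dq": joint speeds; "tau": joint torques, N m; "tool_pos": TCP position; "orientation": TCP orientation; "force": force on the tool from outside, world axes, zero at the start; "wrist_torque": the same for the moment, N m; "width": finger opening in mm; "grip_force": force on a finger pad.
Only numpy, scipy, OpenCV 4.12 (cv2) and the standard library are available. Lean on these libraries where they do the work, as an engineer would, in place of code of your own. Each camera call takes 0.05 s, during which the arm holds its last target. There are 200 camera calls.

## Working session

There is one attempt and no reset: what is moved stays moved. The work goes in short steps, each a Python script; the robot and the scene stay as the last script left them, time stands still between calls to the robot, and variables do not carry over. Pictures are saved under pics/ and viewed, at most 14 in all, crops included, and the job is handed in when it is done.

```bash
mkdir -p pics; ls
python3 - <<'E'
from station import env,set_gripper,viewer,workorder
import cv2,numpy as np
for n in("top","side"):
    cv2.imwrite(f"pics/{n}0.png",viewer.camera(n)); p=viewer.camera_params(n); print(n,{k:(np.round(v,3).tolist() if k=="pose" else v) for k,v in p.items()})
s=env.read_state();print(s["time_s"],s["orientation"],s["force"])
E
```

```text
pics
top {'fx': 511.57085765828487, 'fy': 511.57085765828487, 'cx': 317.08885592336935, 'cy': 196.91322952908146, 'pose': [[0.01, 0.988, -0.156, 421.083], [-1.0, 0.008, -0.016, -37.711], [-0.014, 0.156, 0.988, 1057.77], [0.0, 0.0, 0.0, 1.0]]}
side {'fx': 493.8120177423997, 'fy': 493.8120177423997, 'cx': 319.7436603578235, 'cy': 198.20469492398476, 'pose': [[-0.984, 0.128, -0.127, 432.63], [-0.18, -0.723, 0.667, 803.532], [-0.007, 0.679, 0.735, 1009.572], [0.0, 0.0, 0.0, 1.0]]}
0.1 [ 1.60723731e-01  9.86999226e-01 -6.31862397e-04 -1.04010726e-04] [ 0.36646577 -0.17474261 -0.16675772]
```

View pics/top0.png

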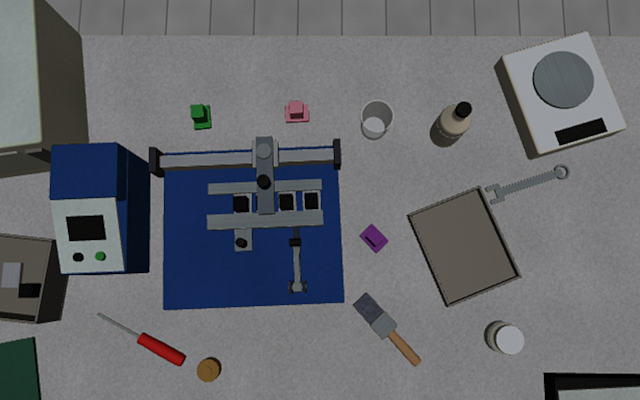

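View pics/side0.png

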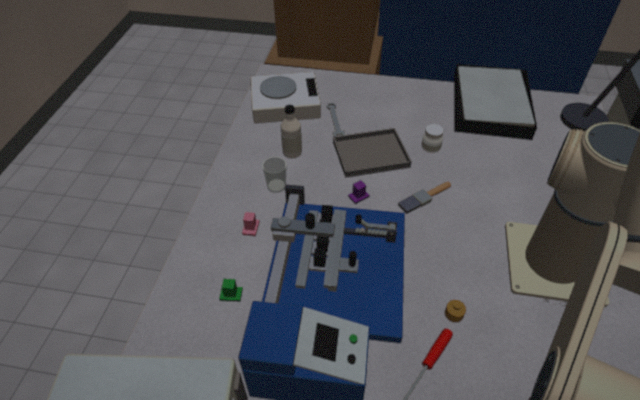

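The top view shows the tester bed at (163..343, 160..309), the holders' black rubber at (241,203), (287,201) and (311,201), and the head knob at (264,182), possibly hiding another holder. The bar post is at (241,243), the pawl grip at (295,242) and its hinge at (298,287). The grey tray is at (463,246), the beaker at (377,120) and the bottle at (453,122). 

Candidates for holders are these black ones, plus the green (201,116), pink (296,111) and purple (374,238) ones, which are look-alikes. Another box at (27,280) has things in it, so it isn't the tray.

```bash
cat > h.py <<'E'
from station import env,set_gripper,viewer,workorder
import cv2,numpy as np
from scipy.spatial.transform import Rotation as R
def ray(n,u,v):
    p=viewer.camera_params(n);T=np.array(p["pose"])
    d=T[:3,:3]@np.array([(u-p["cx"])/p["fx"],-(v-p["cy"])/p["fy"],-1.]);return T[:3,3],d
def onz(n,u,v,z):
    o,d=ray(n,u,v);return o+d*(z-o[2])/d[2]
def proj(n,P):
    p=viewer.camera_params(n);T=np.array(p["pose"]);c=T[:3,:3].T@(np.array(P,float)-T[:3,3])
    return np.array([p["cx"]+p["fx"]*c[0]/-c[2],p["cy"]-p["fy"]*c[1]/-c[2]])
def tri(a,b):
    o1,d1=ray("top",*a);o2,d2=ray("side",*b);A=np.c_[d1,-d2];t=np.linalg.lstsq(A,o2-o1,rcond=None)[0]
    p,q=o1+d1*t[0],o2+d2*t[1];return (p+q)/2,np.linalg.norm(p-q)
E
python3 - <<'E'
from h import *
np.set_printoptions(precision=1,suppress=True)
t=cv2.imread("pics/top0.png");s=cv2.imread("pics/side0.png")
cv2.imwrite("pics/tc.png",cv2.resize(t[130:315,145:350],None,fx=3.2,fy=3.2,interpolation=cv2.INTER_CUBIC))
cv2.imwrite("pics/sc.png",cv2.resize(s[180:300,255:415],None,fx=4.8,fy=4.8,interpolation=cv2.INTER_CUBIC))
hsv=cv2.cvtColor(t,cv2.COLOR_BGR2HSV)
m=((hsv[...,0]>100)&(hsv[...,0]<130)&(hsv[...,1]>150)&(hsv[...,2]>50)).astype(np.uint8);m[:,:160]=0;m[:,350:]=0
c=max(cv2.findContours(m,cv2.RETR_EXTERNAL,cv2.CHAIN_APPROX_NONE)[0],key=cv2.contourArea)
print(cv2.approxPolyDP(c,6,True)[:,0].tolist())
# bottom edge fit
pts=[]
for u in range(185,330,3):
    v=np.where(m[:,u])[0].max();pts.append(onz("top",u,v+.5,30)[:2])
k=np.polyfit([p[1] for p in pts],[p[0] for p in pts],1);print("front edge x=a*y+b",k)
for P,z in (((163.5,309),30),((343.5,301),30),((241,203),80),((287,201),80),((311,201),80),((264,182),137),((241,243),0+80),((295,242),88),((298,287),66)):print(P,onz("top",*P,z))
for q in ((409,215),(479,188),(521,275),(447,306)):print("tray",onz("top",*q,25))
print("bottle",tri((456,122),(291,138)),"beaker",tri((376,120),(276,175)))
E
```

```text
[[333, 164], [274, 169], [274, 179], [322, 179], [324, 224], [299, 227], [307, 291], [291, 294], [292, 227], [253, 229], [253, 250], [233, 249], [233, 230], [206, 229], [207, 213], [233, 212], [232, 194], [208, 195], [207, 183], [252, 181], [253, 168], [165, 171], [163, 308], [343, 301]]
front edge x=a*y+b [ -0.1 371.3]
(163.5, 309) [357.2 279.8  30. ]
(343.5, 301) [376.6 -75.3  30. ]
(241, 203) [562.7 125.2  80. ]
(287, 201) [567.3  36.1  80. ]
(311, 201) [567.7 -10.3  80. ]
(264, 182) [593.7  74.7 137. ]
(241, 243) [485.4 122.6  80. ]
(295, 242) [487.7  18.8  88. ]
(298, 287) [403.4  12.9  66. ]
tray [ 548.8 -207.8   25. ]
tray [ 605.5 -351.3   25. ]
tray [ 430.8 -427.4   25. ]
tray [ 368.9 -279.3   25. ]
bottle (array([ 734.2, -304.2,   41.8]), np.float64(10.299034345617239)) beaker (array([ 738.9, -140.7,   42.5]), np.float64(7.104953957223099))
```

View pics/tc.png

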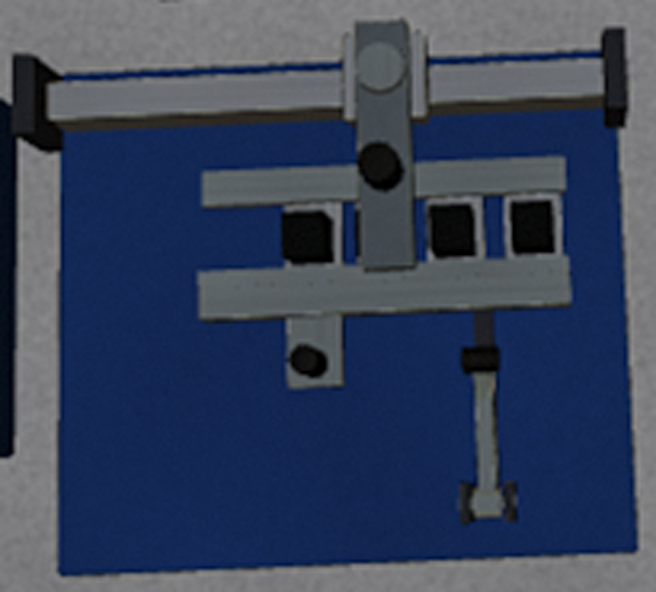

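View pics/sc.png

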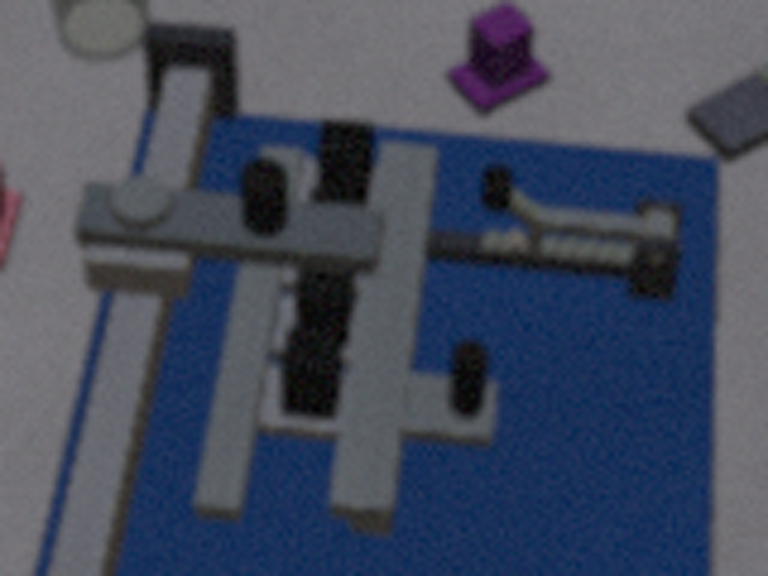

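The crops show four holders in line, at crop x 308, under the arm at about 360..385, 453 and 532. The slot at ty=+92 is empty blue bed. They also show the knob, the post and the pawl grip in both views, and nothing coloured stands in the clamp.

```bash
cat >> h.py <<'E'
def tray(img,save=None):
    hsv=cv2.cvtColor(img,cv2.COLOR_BGR2HSV);g=cv2.GaussianBlur(img,(3,3),0).astype(int)
    m=((g[...,2]-g[...,0]>8)&(g[...,2]>60)&(hsv[...,1]<90)).astype(np.uint8)
    m=cv2.morphologyEx(m,cv2.MORPH_OPEN,np.ones((3,3)));m=cv2.morphologyEx(m,cv2.MORPH_CLOSE,np.ones((7,7)))
    best=None
    for c in cv2.findContours(m,cv2.RETR_EXTERNAL,cv2.CHAIN_APPROX_NONE)[0]:
        if cv2.contourArea(c)<2500: continue
        w=np.array([onz("top",*p,12)[:2] for p in c[:,0]],np.float32)
        (cx,cy),(a,b),ang=cv2.minAreaRect(w)
        if cx>300 and cx<700 and cy<-150 and cy>-500: best=(cx,cy,a,b,ang) if best is None or a*b>best[2]*best[3] else best
    if best is None: return None
    cx,cy,a,b,ang=best
    if a<b: ang+=90
    ang=(ang+90)%180-90
    return np.array([cx,cy]),max(a,b),min(a,b),np.deg2rad(ang)
E
python3 - <<'E'
from h import *
np.set_printoptions(precision=1,suppress=True)
t=cv2.imread("pics/top0.png")
print(tray(t)); print("px",t[246,463],t[330,420],t[240,540])
g=cv2.cvtColor(t,cv2.COLOR_BGR2HSV);m=((g[...,0]>100)&(g[...,0]<130)&(g[...,1]>150)&(g[...,2]>50));
P=np.array([onz("top",u,np.where(m[200:,u])[0].max()+200.5,30)[:2] for u in range(185,330,3)])
k=np.polyfit(P[:,1],P[:,0],1);print("front",k.round(4))
for side in(0,1):
    L=[]
    for v in range(235,298,3):
        w=np.where(m[v,155:350])[0]+155;L.append(onz("top",(w.min()-.5 if side==0 else w.max()+.5),v,30)[:2])
    L=np.array(L);print("lr",np.polyfit(L[:,0],L[:,1],1).round(4), L[0],L[-1])
for n,a,b in(("knobtop",(264.1,181.9),(310.2,214.8)),("posttop",(241.3,242.8),(352.7,252.9)),("grip",(295.3,242.2),(358.3,219))):print(n,*tri(a,b))
print("hinge",onz("top",297.5,286.9,66))
# jaw rear/front edges
for q,z in(((202,190),42),((566,166),42),((198,280),55),((570,267),55)):print("edge",onz("top",q[0]/3.2+145,q[1]/3.2+130,z))
E
```

```text
(array([ 491.2, -314.7]), 191.66908264160156, 148.8738555908203, np.float64(0.3918616839834624))
px [80 87 92] [126 124 125] [119 118 119]
front [ -0.1 371.3]
lr [  0.1 259.3] [503.3 288.2] [384.3 281.4]
lr [  0.  -93.6] [506.6 -69. ] [388.2 -75.3]
knobtop [593.3  73.7 144.4] 1.5591964654714308
posttop [485.7 121.1  85.8] 0.5696354445735798
grip [486.8  18.3  87.4] 1.1546022202886328
hinge [403.6  13.9  66. ]
edge [595.4 199.1  42. ]
edge [612.6 -30.7  42. ]
edge [536.7 196.1  55. ]
edge [546.8 -33.8  55. ]
```

```bash
cat >> h.py <<'E'
YAW=.054;ex=np.array([np.cos(YAW),np.sin(YAW),0]);ey=np.array([-np.sin(YAW),np.cos(YAW),0]);O=np.array([566.5,82.,0]);Z=np.array([0,0,1.])
def tw(x,y,z): return O+x*ex+y*ey+z*Z
def q(cl):
    """tool down, closing direction cl; the half-turn variant with smaller wrist angle"""
    cl=np.array(cl,float);s=env.read_state();out=[]
    for c in(cl,-cl):
        zz=-Z;o=R.from_matrix(np.c_[np.cross(c,zz),c,zz]).as_quat();out.append(o)
    return out
def go(tip,cl,how="reach",**k):
    """put the point 61 mm ahead of TCP at tip; 'reach' picks the orientation"""
    p=np.array(tip,float)+61*Z
    if how=="reach":
        c=[(abs(j[5]),o) for o in q(cl) if (j:=env.ik(p,o)) is not None]
        if not c: raise RuntimeError("no ik %s"%p)
        o=min(c,key=lambda a:a[0])[1];return env.reach(p,o)
    return env.move_l(p,**k)
def st():
    s=env.read_state();print("t %.1f"%s["time_s"],"tip",(np.array(s["tool_pos"])-61*Z).round(1),"F",np.round(s["force"],1),"w %.1f g %.1f"%(s["width"],s["grip_force"]),"q",np.round(s["qpos"],2));return s
E
python3 - <<'E'
from h import *
set_gripper(0)
K=np.array([593.3,73.7,0]);a=K-40*ey
go(a+220*Z,ex);st()
go(a+136*Z,ex,"l");st()
print(go(a+136*Z+310*ey,ex,"l",rate=70,f_stop=15));st()
s=env.read_state();p=np.array(s["tool_pos"])-61*Z
go(p-6*ey,ex,"l");go(p-6*ey+70*Z,ex,"l");st()
E
```

```text
t 3.9 tip [595.4  34.6 220. ] F [ 0.1  0.5 -0.3] w 0.1 g 0.0 q [ 0.04  0.41  1.71  0.    1.02 -0.02]
t 4.6 tip [595.9  34.  136.5] F [ 0.1  0.9 -0.5] w 0.8 g 0.0 q [ 0.04  0.52  1.76  0.    0.86 -0.02]
True
t 7.3 tip [584.6 236.8 135.9] F [ 1.7 -6.6  4.6] w 0.4 g 3.4 q [ 0.37  0.56  1.68 -0.01  0.9   0.32]
t 8.1 tip [584.5 230.8 205.5] F [-0.7 -0.  -0.8] w 0.7 g 0.0 q [ 0.36  0.47  1.65 -0.    1.03  0.3 ]
```

Run:
```python
from h import *
set_gripper(50)
G=np.array([486.8,18.3,87.5])
go(G+100*Z-ex*60,ey);st()
cv2.imwrite("pics/t1.png",viewer.camera("top")[100:330,140:400]);cv2.imwrite("pics/s1.png",viewer.camera("side"))
im=cv2.imread("pics/t1.png");s=cv2.imread("pics/s1.png")[170:310,240:420]
cv2.imwrite("pics/c1.png",np.hstack([cv2.resize(im,(400,354)),cv2.resize(s,(400,354))]))
```

```text
t 10.2 tip [427.8  15.2 187.9] F [-0.6 -0.2 -0.2] w 50.0 g 0.0 q [0.01 0.22 2.09 0.   0.83 1.52]
```

View pics/c1.png

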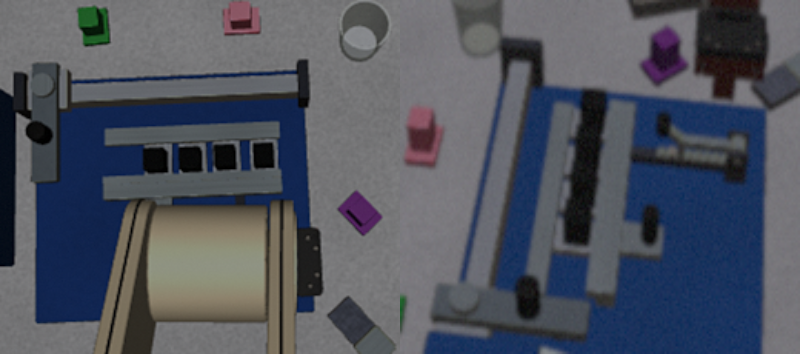

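The head arm now stands at the rail's left end against the stop, at crop (45,120). Four holders are visible at crop x 155, 190, 225 and 263. Next is the pawl.

```bash
cat >> h.py <<'E'
H=np.array([486.8,18.3,87.5])-84*ex-22*Z
def arc(a): # grip point at pawl angle a
    b=a+np.arctan2(22,84);r=np.hypot(22,84);return H+r*np.cos(b)*ex+r*np.sin(b)*Z
E
python3 - <<'E'
from h import *
G=arc(0)
go(G+60*Z,ey,"l");go(G,ey,"l",rate=80);st()
set_gripper(15);st()
for a in np.linspace(.12,1.2,10): go(arc(a),ey,"l",rate=50)
st()
print(go(arc(1.26),ey,"l",rate=30,f_stop=12));s=st()
set_gripper(50);p=np.array(s["tool_pos"])-61*Z
go(p+60*Z,ey,"l")
go(p+60*Z+[-30,-220,0],ey,"l")
t=viewer.camera("top");s=viewer.camera("side");st()
cv2.imwrite("pics/c2.png",np.hstack([cv2.resize(t[130:315,150:350],(400,370)),cv2.resize(s[180:300,285:415],(400,370))]))
E
```

```text
t 11.8 tip [487.   18.3  87.8] F [ 0.2 -0.4 -0.2] w 49.7 g 0.0 q [ 0.01  0.48  2.02 -0.    0.64  1.53]
t 12.3 tip [487.   18.9  87.7] F [-0.2  5.6  0.3] w 21.6 g 30.0 q [0.01 0.48 2.02 0.   0.64 1.53]
t 15.9 tip [413.7  15.1 152.5] F [0.2 7.1 2.9] w 21.8 g 30.0 q [0.01 0.26 2.15 0.   0.73 1.52]
False
t 16.2 tip [409.   14.8 153.1] F [2.3 7.8 4.5] w 21.6 g 30.0 q [0.01 0.26 2.16 0.   0.73 1.52]
t 19.2 tip [ 379.  -204.7  213. ] F [-0.   0.4  0.3] w 50.2 g 0.0 q [-0.52  0.18  2.07  0.    0.9   0.99]
```

View pics/c2.png

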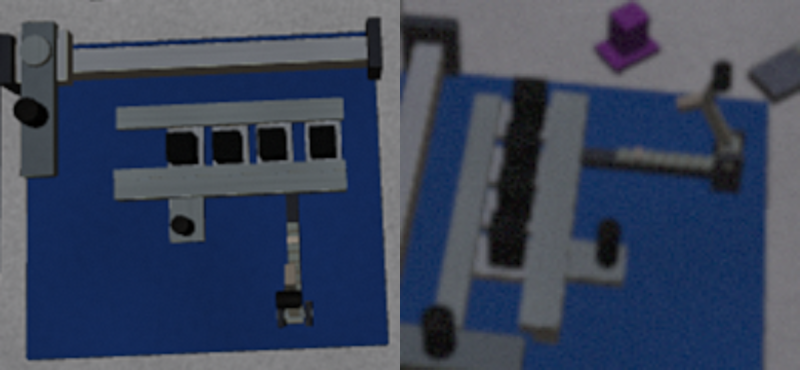

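The pawl is fully up: the grip is above the hinge at top crop (289,298). Now the bar.

Run:
```python
from h import *
set_gripper(0)
P=np.array([485.7,121.1,0]);a=P+31*ex
go(a+160*Z,ey);go(a+80*Z,ey,"l",rate=100);st()
print(go(a+80*Z-95*ex,ey,"l",rate=50,f_stop=15));s=st()
p=np.array(s["tool_pos"])-61*Z
go(p+6*ex,ey,"l");go(p+6*ex+80*Z,ey,"l")
set_gripper(50)
go(tw(0,-92,0)+[-60,-250,230],ex);st()
t=viewer.camera("top");print(tray(t))
cv2.imwrite("pics/t3full.png",t);cv2.imwrite("pics/c3.png",cv2.resize(t[130:315,150:350],(640,592)))
```

```text
t 23.1 tip [517.  122.8  80.4] F [-0.9 -0.4  0.3] w 0.4 g 0.0 q [ 0.21  0.53  1.93  0.    0.68 -1.41]
True
t 24.3 tip [451.3 119.5  80.5] F [ 1.8 -0.2 -0.5] w 0.6 g 1.0 q [ 0.23  0.47  2.07 -0.    0.6  -1.39]
t 27.6 tip [ 511.4 -258.9  229.7] F [0.2 0.4 0.8] w 50.1 g 0.0 q [-0.49  0.36  1.76  0.    1.02 -0.55]
(array([ 520.27429199, -451.65136719]), 717.6355590820312, 332.7339172363281, np.float64(-0.17122820860275362))
```

View pics/c3.png

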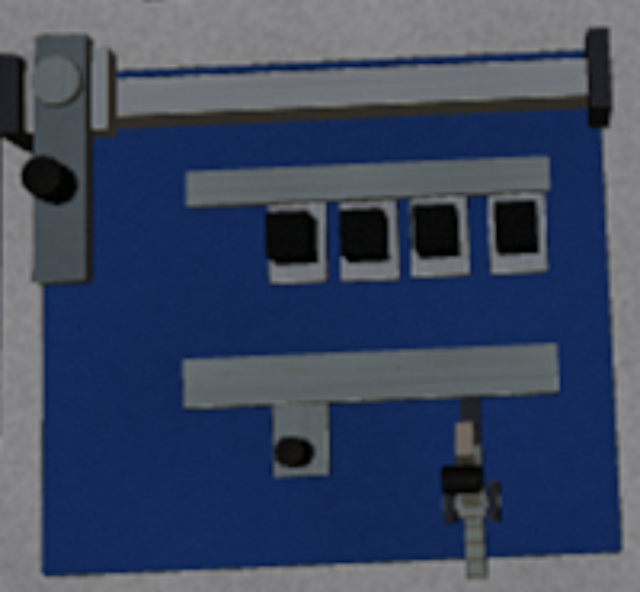

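The bar is fully back, with a clear gap in front of four free holders at crop (297,243), (369,240), (440,236) and (518,233). Next I'll pick the one at -92.

```bash
cat >> h.py <<'E'
FEET=[(297,243),(369,240),(440,236),(518,233)]
HC=[onz("top",u/3.2+150,v/3.2+130,40) for u,v in FEET]
def pick(i):
    set_gripper(52);c=HC[i]*[1,1,0]
    go(c+150*Z,ex);go(c+71*Z,ex,"l",rate=110);set_gripper(20);st()
    go(c+155*Z,ex,"l",rate=110);s=st();return s["width"]
def look(name=None):
    t=viewer.camera("top")
    if name: cv2.imwrite(name,t)
    return tray(t)
E
python3 - <<'E'
from h import *
np.set_printoptions(precision=1,suppress=True)
print([np.array([(h-O)@ex,(h-O)@ey]) for h in HC], onz("top",241.9,271.2,86))
print(pick(3),look("pics/t4.png"))
E
```

```text
[array([-1.5, 46.2]), array([-1.7,  0.8]), array([ -1.2, -44. ]), array([ -1.5, -93. ])] [432.  118.1  86. ]
t 30.3 tip [570.2 -11.   71.4] F [-1.5 -0.1  4.7] w 28.2 g 30.0 q [-0.   0.6  1.8 -0.   0.7 -0.1]
t 31.2 tip [569.5 -11.  154.4] F [ 0.3 -0.7 -1.3] w 27.7 g 30.0 q [-0.   0.5  1.8 -0.   0.9 -0.1]
27.736784214585448 (array([ 462.7, -345.7]), 190.74790954589844, 147.36184692382812, np.float64(0.41237105372281246))
```

The tray has been knocked: it is now at (463,-346) and 0.41 rad, with its inner size confirmed at 191 x 147. I'll place into the pose just measured.

```bash
cat >> h.py <<'E'
def place(slot,T):
    c,a,b,ang=T
    assert 180<a<205 and 138<b<160,T
    tx=np.array([np.cos(ang),np.sin(ang),0]);ty=np.array([-np.sin(ang),np.cos(ang),0])
    p=np.array([*c,0])+slot*tx
    go(p+120*Z,ty);s=st()
    if s["width"]<24 or s["grip_force"]<3: print("LOST");return False
    hit=go(p+44*Z,ty,"l",rate=60,f_stop=6);s=st();print("hit",hit)
    set_gripper(44);z=np.array(s["tool_pos"])-61*Z
    go(z*[1,1,0]+140*Z,ty,"l",rate=150);return True
E
python3 - <<'E'
from h import *
T=(np.array([462.7,-345.7]),190.7,147.4,.4124)
place(66,T)
print(pick(2));T=look("pics/t5.png");print(T)
t=cv2.imread("pics/t5.png")
cv2.imwrite("pics/c5.png",cv2.resize(t[130:340,200:560],None,fx=2,fy=2))
E
```

```text
t 32.5 tip [ 523.4 -318.4  119.8] F [-0.8 -0.6 -2.9] w 27.9 g 30.0 q [-0.57  0.56  1.73  0.    0.85  0.59]
t 33.6 tip [ 522.9 -319.1   46.3] F [0.1 0.1 4.3] w 28.0 g 30.0 q [-0.57  0.67  1.75  0.    0.72  0.59]
hit True
t 38.0 tip [567.9  38.1  71.5] F [-0.3 -1.2  5.2] w 27.5 g 30.0 q [ 0.05  0.59  1.85  0.    0.71 -0.01]
t 38.9 tip [567.2  38.  154.4] F [-0.4 -0.  -1.5] w 28.1 g 30.0 q [ 0.05  0.46  1.82  0.    0.87 -0.01]
28.09996529023916
(array([ 462.71310425, -345.83984375]), 190.40966796875, 147.51919555664062, np.float64(0.4152865493261767))
```

View pics/c5.png

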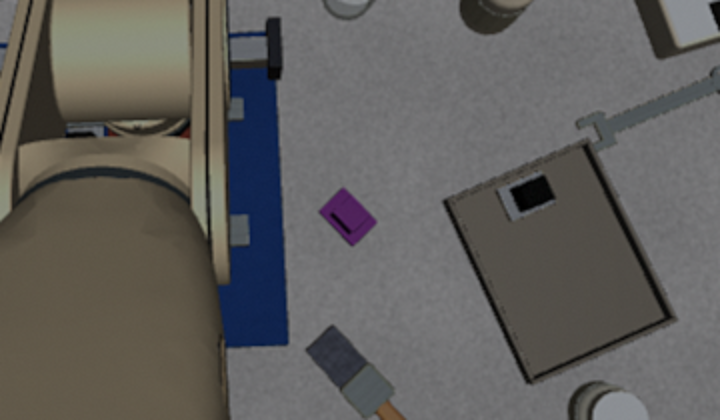

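The first holder stands upright inside the tray at crop (527,195), and the tray pose is unchanged.

Run:
```python
from h import *
T=(np.array([462.7,-345.8]),190.5,147.4,.414)
if place(22,T):
    for i,sl in((1,-22),(0,-66)):
        w=pick(i)
        N=look();print(N)
        if N is not None and 180<N[1]<205 and 138<N[2]<160 and w>24:
            if not place(sl,N): break
        else: print("stop");break
    else:
        go(tw(-60,0,200),ey)
        t=viewer.camera("top");s=viewer.camera("side")
        cv2.imwrite("pics/c6.png",np.hstack([cv2.resize(t[150:330,380:560],(400,400)),cv2.resize(s[100:240,300:440],(400,400))]))
st()
```

```text
t 40.4 tip [ 483.3 -336.1  120. ] F [ 0.3  0.4 -1.2] w 27.9 g 30.0 q [-0.63  0.53  1.79  0.    0.82  0.53]
t 41.5 tip [ 482.6 -336.8   46.3] F [-0.5  0.6  4.5] w 28.0 g 30.0 q [-0.63  0.65  1.8   0.    0.69  0.53]
hit True
t 46.1 tip [565.   82.7  71.5] F [-0.2 -1.1  4.2] w 27.9 g 30.0 q [ 0.12  0.59  1.84 -0.    0.71  0.07]
t 47.0 tip [564.3  82.6 154.4] F [-0.5 -0.2 -1.5] w 28.2 g 30.0 q [ 0.12  0.46  1.81 -0.    0.87  0.07]
(array([ 463.03860474, -345.86428833]), 191.00009155273438, 148.25149536132812, np.float64(0.4148335456247542))
t 48.7 tip [ 443.5 -354.   120.1] F [ 0.1 -0.1 -1.6] w 28.1 g 30.0 q [-0.69  0.51  1.83  0.    0.8   0.46]
t 49.9 tip [ 442.7 -354.6   46.3] F [ 0.  -0.7  2.4] w 27.6 g 30.0 q [-0.7   0.63  1.85  0.    0.66  0.46]
hit True
t 54.7 tip [562.7 128.1  71.5] F [-0.2  0.5  4.2] w 28.1 g 30.0 q [0.2  0.6  1.83 0.   0.72 0.15]
t 55.6 tip [562.  127.9 154.4] F [ 0.7  1.1 -2.4] w 27.9 g 30.0 q [ 0.2   0.47  1.8  -0.    0.88  0.15]
(array([ 462.80636597, -345.53540039]), 190.93667602539062, 147.7270050048828, np.float64(0.41170373213266587))
t 57.5 tip [ 402.9 -371.4  120.1] F [-0.6  0.4 -1.3] w 27.7 g 30.0 q [-0.77  0.49  1.88  0.    0.78  0.39]
t 58.7 tip [ 402.1 -371.8   46.3] F [0.  0.2 2.6] w 28.1 g 30.0 q [-0.77  0.61  1.9  -0.    0.64  0.39]
hit True
t 61.8 tip [506.7  78.  199.7] F [-1.   1.1  0.6] w 44.0 g 0.0 q [ 0.13  0.32  1.91 -0.    0.92 -1.49]
```

View pics/c6.png

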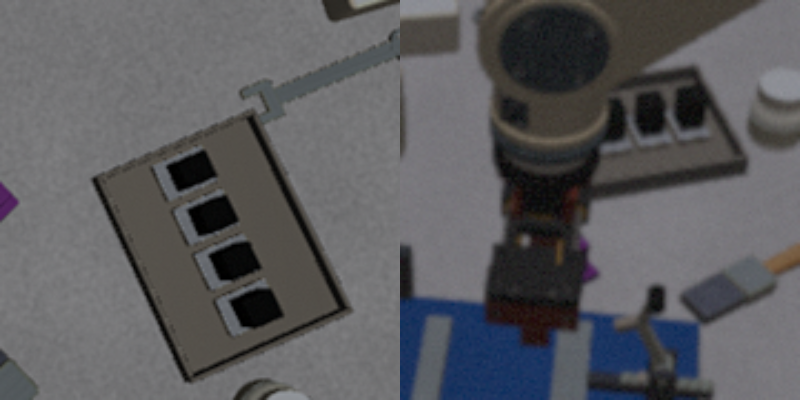

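All four holders stand in the tray. Now push the bar home; closing along tester x keeps the gripper body clear of the raised pawl.

Run:
```python
from h import *
set_gripper(0)
P=np.array([432,118.3,0]);a=P-35*ex
go(a+190*Z,ex);go(a+80*Z,ex,"l",rate=110);st()
print(go(a+80*Z+95*ex,ex,"l",rate=50,f_stop=18));s=st()
p=np.array(s["tool_pos"])-61*Z
go(p-6*ex,ex,"l");go(p-6*ex+100*Z,ex,"l")
go(np.array([420,-200,230]),ey)
t=viewer.camera("top");s=viewer.camera("side");st()
cv2.imwrite("pics/t7.png",t)
cv2.imwrite("pics/c7.png",np.hstack([cv2.resize(t[130:315,150:350],(400,370)),cv2.resize(s[180:300,285:415],(400,370))]))
```

```text
t 65.2 tip [397.4 116.5  80.4] F [-0.3 -1.2 -0.2] w 0.5 g 0.0 q [0.26 0.42 2.18 0.   0.54 0.2 ]
True
t 66.5 tip [467.9 120.   79.4] F [-1.5  0.4  0.9] w 0.2 g 0.7 q [0.23 0.49 2.03 0.   0.63 0.17]
t 68.9 tip [ 420.3 -199.1  229.6] F [ 0.2 -0.5  0.3] w 0.2 g 0.0 q [-0.47  0.2   1.98  0.    0.96  1.05]
```

View pics/c7.png

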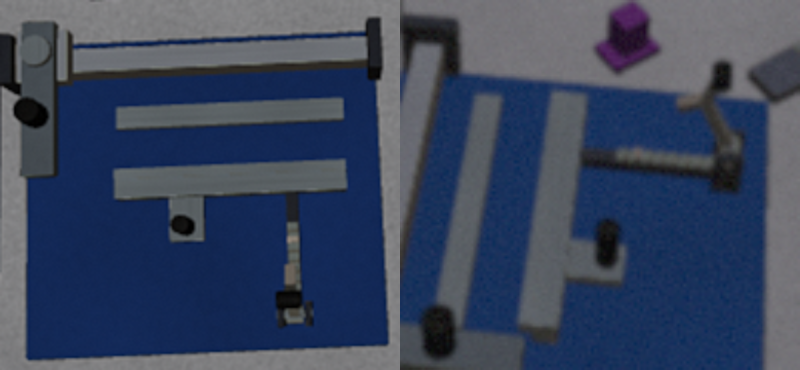

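The bar and its post are where they were at the start (post at crop (182,225)), so it is home. Now fold the pawl down.

Run:
```python
from h import *
set_gripper(50)
G=arc(1.21)
go(G+70*Z,ey);go(G,ey,"l",rate=80);set_gripper(15);s=st()
assert 19<s["width"]<25
for a in np.linspace(1.1,0,11): go(arc(a),ey,"l",rate=50)
st();print(go(arc(-.06),ey,"l",rate=25,f_stop=15));s=st()
set_gripper(50);p=np.array(s["tool_pos"])-61*Z
go(p+100*Z,ey,"l");go(np.array([420,-200,250]),ey)
t=viewer.camera("top");s=viewer.camera("side");st();print(tray(t))
cv2.imwrite("pics/t8.png",t);cv2.imwrite("pics/s8.png",s)
cv2.imwrite("pics/c8.png",np.hstack([cv2.resize(t[90:315,150:480],(400,273)),cv2.resize(s[90:300,235:425],(400,440))[:273+160][80:353]]))
```

```text
t 72.3 tip [412.1  14.9 152.1] F [-1.1  7.1  1.9] w 21.8 g 30.0 q [0.01 0.26 2.15 0.   0.73 1.52]
t 76.0 tip [487.9  19.   87.7] F [2.  5.6 1.1] w 21.6 g 30.0 q [0.01 0.48 2.02 0.   0.64 1.53]
True
t 76.3 tip [488.9  19.2  84. ] F [-2.8  1.8 13.2] w 21.5 g 30.0 q [0.01 0.49 2.02 0.   0.64 1.53]
t 78.8 tip [ 420.3 -198.9  249.3] F [-0.7  0.1 -0.9] w 50.2 g 0.0 q [-0.47  0.18  1.96  0.    1.    1.05]
(array([ 351.40924072, -374.18353271]), 431.1351623535156, 308.525146484375, np.float64(-0.2956493636765471))
```

View pics/c8.png

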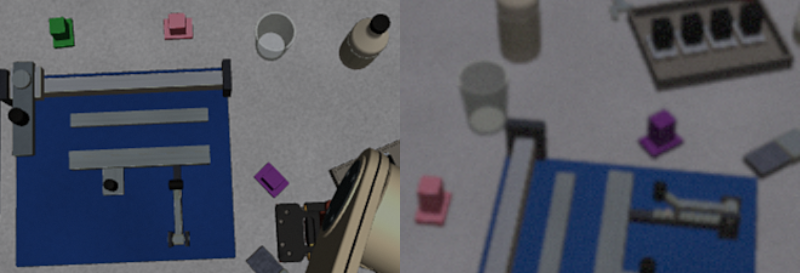

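The pawl is down, the bar is home, the head is parked and all four holders stand in the tray. The bottle and beaker are still upright, so I'm handing in.

```bash
python3 -c "
from h import *
env.hold(.3);print(workorder.sign_off())"
```

```text
the job is handed in; nothing more can be done
None
```

I finished the job and handed it in at about 79 s; the sign-off gave no verdict. The last pictures show the head parked left, all four holders standing in the grey tray, the bar home, the pawl down, and the bottle and beaker upright.

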